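# Put the steam weight back in the pressure cooker lid

### The job

Put the steel steam weight back on the washed pressure cooker lid: pick it up and lower its stem into the open round seat on the lid, not onto the closed safety valve beside it, until it stands upright on the bottom of the hole, then let go. Lower it in by hand rather than dropping it.

Things in the scene. Friction and masses are not known exactly. Their poses are not given: they have to be found in the camera images.
- steam_weight: Bare steel mushroom, 110-220 g, standing loose on its stem. Stem 22 mm across, 22 mm long; round straight-sided head 40 mm across, from 22 to 58 mm above the foot; dark button on top, 14 mm across, 7 mm high. Origin: centre of the stem's foot; z up. A taller steel pepper pot (42 mm across, 78 high, domed, no button) and a glass jar (48 across, 85 high) are 90 mm or more off; the three change places.
- vent_seat (a point): Centre of the mouth of the open seat, level with its rim, z up. The seat is an upright steel collar on the lid, 46 mm across outside, rim 66 mm above the table top, with a blind flat-floored hole 36 mm across and 18 mm deep. The stem has 7 mm play all round; seated, the weight's origin is 18 mm below this point and its head 4 mm above the rim.
- cooker_lid: Aluminium disc 222 mm across, flat on a low slotted rack; both fixed. Origin under its centre on the drainboard (6 mm above the table top), z up. Flat top at z 40 mm; black handle along -y to 220 mm from the centre, 34 mm wide, top at z 59. The open seat is 50 mm from the centre along +y; the closed safety valve, a solid dome 46 mm across, top at z 58, is 30 mm along -y.

How it is judged:
By the outcome, as a careful person would: the job done as asked, in the order asked, and still so for the second after the job is handed in, with the robot touching nothing.
It also fails if it takes over 38 s, if anything falls off the work surface, if the arm or the gripper's body presses on something with over 40 N, if the wrist force passes 120 N, or if a joint passes its speed limit or range.

### The arm

A 6-joint arm with a two-finger parallel gripper is mounted at the origin on the work surface. World frame = base frame: x ahead of the robot, y to its left, z up, the work surface at z = 0. Lengths are in mm, angles in rad, forces in N, time in s.
With the tool pointing down it reaches from about 400 to 825 mm from the base axis. Payload 7 kg.
Tool frame: the origin (TCP) lies at the very end of the fingers, on their centre line; the grasp point (between the pads) lies 19 mm behind it; z points along the fingers, y is the direction in which the jaws open and shut (so a half turn about z gives the same grasp; the last joint's range is limited). The gripper opens to 85 mm and grips with 20 to 120 N. Pads are 22 mm wide; open, the fingers measure 114 mm over their backs; the gripper's body (76 mm by 85 mm) begins 54 mm behind the grasp point. The pads swing forward as they close: fully open they stand 13 mm farther back than shut.
Start: joints at [0.288, 0.359, 0.012, 0, -1.224, -0.288], TCP at [674.978, -0.019, 231.302] pointing down, gripper open.
Joint ranges: [-3.07, 3.07], [-1.43, 2.12], [-1.02, 1.25], [-3.03, 1.67], [-3.05, -0], [-3.03, 3.03]. Speed limits (rad/s): [2.39, 2.39, 3.01, 3.14, 3.14, 3.14].

### API

Orientations are given as a rotation vector (axis times angle).
In Python, from station import sense, optics, job gives the robot as it stands.
- The arm moves only by the tool servo_tool, never from a script. Its argument "steps" is one flat list of numbers, 5 for each row, row after row: the shift along the tool's x, y, z in cm, then the turn about the tool's z in rad, then the opening in per cent of the stroke, from 0 (shut) to 100 (fully open). In form: [x, y, z, yaw, jaw, x, y, z, yaw, jaw, ...]. A call has 1 to 10 rows; each row shifts and turns the commanded pose from where the row before left it, along the tool's axes as they then stand; what a row does not reach is not made up. A row lasts 1/12 s, in which the tool goes at most 41.7 mm and 7.16 degrees, less where a joint would pass 70% of its speed; a pose out of reach is approached as far as the arm can. A call is refused whole if a number of a shift passes 4.17 or a number of a turn 0.125, either way. A call with a gripper value outside its range is refused whole. The fingers move at their own pace and stop on an object; "newtons" is the grip in N (left out, the last holds). Time passes only in rows, so rows that do not move let the fingers close. It gives the time, the measured TCP pose, the force and the opening at its end, in the units of the state.
- sense(): the state, without advancing time (a new reading comes with each control period).
- optics.capture(name): name is "scene" or "side" or "wrist"; returns the picture (420x560x3 uint8, red, green, blue); there is no depth.
- optics.get_calibration(name): a dict with "intrinsics" (3x3 intrinsics, pixels), "world_from_camera" (4x4, takes a point from camera to world coordinates). Camera axes: x right, y up, looking along -z (the intrinsics and any distortion apply to the point x, -y, -z); pixel columns grow to the right and rows downward; lengths in mm; the calibration is good to about 2 mm. A picture is of the moment at which its call begins: read the wrist's pose just before it. get_calibration takes no time and is no camera call; for the wrist camera it gives the pose at the moment of the call.
- job.hand_in(): hands the job in, once; it reports no verdict.
Trained networks look in the newest picture that a camera, given by its name, has taken for a name from the list of things; names that differ only in an ending like _2 or _b are one class to them, and where a whole thing is asked for, a point or a joint stands for the part that bears it (a point fixed in the world has none). Each returns a list of dicts, best first, with "score" (0 to 1); they miss things now and then, are a little off and sometimes report something else, mostly with a low value. They report only what shows in the picture. A call takes as long as a camera call.
- optics.recognise(camera, thing): "bbox" ([left, top, right, bottom] in pixels, round what is visible of it).
The state is a dict: "time_s": time; "joint_pos": joint angles; "dq": joint speeds; "effort": joint torques, N m; "tool_pos": TCP position; "eef_rot": TCP orientation; "wrist_force": force on the tool from outside, world axes, zero at the start; "wrist_torque": the same for the moment, N m; "finger_gap": finger opening in mm.
Only numpy, scipy, OpenCV 4.12 (cv2) and the standard library are available. Lean on these libraries where they do the work, as an engineer would, in place of code of your own. Each camera call takes 0.05 s, during which the arm holds its last target. There are 200 camera calls.

## Working session

There is one attempt and no reset: what is moved stays moved. The work goes in short steps, Python scripts to look and compute and a tool call to move; the robot and the scene stay as the last step left them, time stands still between calls to the robot, and variables do not carry over. Pictures are saved under pics/ and viewed, about 8 in all and at most 12, crops included, and the job is handed in when it is done.

Besides the shell and the picture viewer there is one more tool, called as name(argument=value, ...) on one line, values as JSON. servo_tool: Moves the arm, as the interface text tells. Its arguments: {"type":"object","properties":{"steps":{"type":"array"},"newtons":{"type":"number"}},"required":["steps"]}

```bash
mkdir -p pics
python3 - <<'E'
from station import sense, optics, job
import cv2,numpy as np
ims=[]
for c in ("scene","side","wrist"):
    im=optics.capture(c); cv2.imwrite(f"pics/a_{c}.png",im[:,:,::-1])
    for t in("steam_weight","vent_seat","cooker_lid"):
        print(c,t,[(np.round(d["bbox"]),round(d["score"],2)) for d in optics.recognise(c,t)[:3]])
    k=optics.get_calibration(c); print(np.round(k["intrinsics"],1).tolist(),np.round(k["world_from_camera"],3).tolist(), [x for x in k])
    ims.append(im[:,:,::-1])
print(sense())
E
```

```text
scene steam_weight [(array([386., 161., 416., 194.]), 0.97)]
scene vent_seat [(array([  0., 217., 218., 367.]), 0.71)]
scene cooker_lid [(array([  0., 219., 218., 367.]), 0.72)]
[[442.6, 0.0, 280.7], [0.0, 442.6, 211.0], [0.0, 0.0, 1.0]] [[0.365, -0.632, 0.684, 990.371], [0.931, 0.258, -0.258, -155.796], [-0.013, 0.731, 0.682, 516.796], [0.0, 0.0, 0.0, 1.0]] ['intrinsics', 'world_from_camera']
side steam_weight [(array([240., 149., 258., 168.]), 0.77)]
side vent_seat [(array([225., 262., 403., 419.]), 0.61)]
side cooker_lid [(array([224., 263., 401., 417.]), 0.67)]
[[434.9, 0.0, 288.0], [0.0, 434.9, 208.2], [0.0, 0.0, 1.0]] [[0.988, 0.105, -0.112, 472.105], [-0.152, 0.557, -0.817, -600.129], [-0.024, 0.824, 0.566, 487.289], [0.0, 0.0, 0.0, 1.0]] ['intrinsics', 'world_from_camera']
wrist steam_weight []
wrist vent_seat [(array([309.,   0., 531.,  68.]), 0.91)]
wrist cooker_lid [(array([308.,   0., 529.,  69.]), 0.64)]
[[359.0, 0.0, 275.8], [0.0, 359.0, 209.5], [0.0, 0.0, 1.0]] [[-1.0, 0.0, 0.001, 674.935], [-0.001, -0.963, -0.269, -68.893], [0.001, -0.269, 0.963, 375.353], [0.0, 0.0, 0.0, 1.0]] ['intrinsics', 'world_from_camera']
{'time_s': 0.6, 'joint_pos': array([ 2.88124811e-01,  3.58600103e-01,  1.19152857e-02,  1.50536191e-06,
       -1.22408308e+00, -2.88114394e-01]), 'dq': array([ 0.00163004, -0.00021273, -0.00086742, -0.0004459 , -0.00156838,
       -0.0006469 ]), 'effort': array([ 4.17107922e-04, -5.82587385e+01,  2.93540972e+01,  6.93925247e+00,
       -6.33753243e-04,  8.49025673e-05]), 'tool_pos': array([6.74992031e+02, 1.79443232e-03, 2.31309114e+02]), 'eef_rot': array([-2.22143642e+00,  2.22141214e+00, -2.32588236e-05]), 'wrist_force': array([-0.30759653, -0.6179023 , -0.5857856 ]), 'wrist_torque': array([ 0.11298869, -0.02272594,  0.02232949]), 'finger_gap': 85.33411327561188}
```

View pics/a_scene.png

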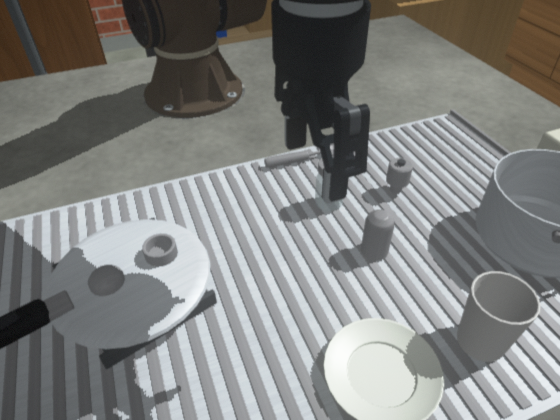

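View pics/a_side.png

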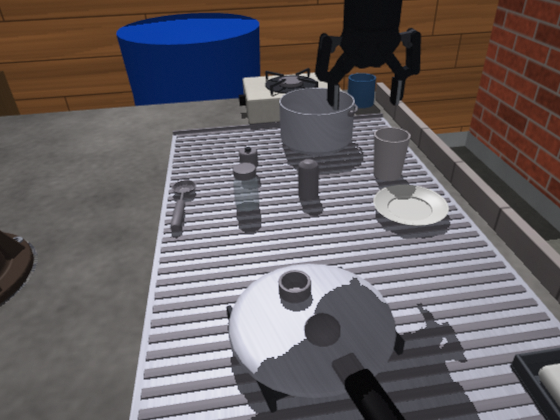

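View pics/a_wrist.png

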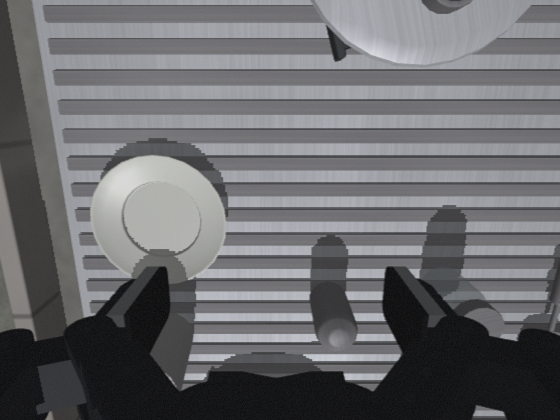

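The scene view shows the weight at (400,175), the pepper pot at (377,232), the jar behind the fingers, the open seat's rim at (160,247) and the safety valve at (106,281). In the side view the weight is at (249,157) behind the jar, with the seat's rim at (295,284). The wrist view doesn't show the weight.

```bash
cat > h.py <<'E'
from station import sense, optics, job
import numpy as np, cv2
def ray(cam,px):
    k=optics.get_calibration(cam);K=k["intrinsics"];T=np.array(k["world_from_camera"])
    d=np.linalg.inv(K)@[px[0],px[1],1.]; d=T[:3,:3]@[d[0],-d[1],-d[2]]
    return T[:3,3],d/np.linalg.norm(d)
def at(cam,px,z):
    o,d=ray(cam,px); return o+d*(z-o[2])/d[2]
def tri(obs):
    A=0;b=0
    for c,p in obs:
        o,d=ray(c,p);P=np.eye(3)-np.outer(d,d);A=A+P;b=b+P@o
    return np.linalg.solve(A,b)
E
python3 - <<'E'
from h import *
np.set_printoptions(precision=1,suppress=True)
print("seat",tri([("scene",(160,247)),("side",(295,282))]),at("scene",(160,245),66),at("side",(295,281),66))
print("weight",tri([("scene",(400,176)),("side",(249,158))]),at("scene",(400,160),71),at("side",(249,149),71))
print("valve",at("scene",(106,279),60),at("side",(322,327),60))
print("jar", at("side",(245,170),91), "pot",at("scene",(379,210),84),at("side",(308,162),84))
for c in("scene","side"):
  im=optics.capture(c)
  u,v=((400,175),(160,247))if c=="scene" else ((249,170),(300,290))
  a=[cv2.resize(im[max(0,y-35):y+35,x-45:x+45],(400,311),interpolation=2) for x,y in(u,v)]
  globals()[c]=np.hstack(a)
cv2.imwrite("pics/b.png",np.vstack([scene,side])[:600,:,::-1])
E
```

```text
seat [ 538.3 -166.    61.2] [ 539.3 -165.2   66. ] [ 537.8 -168.8   66. ]
weight [506.3 247.6  41.1] [502.1 243.8  71. ] [506.5 234.8  71. ]
valve [ 567.2 -241.9   60. ] [ 558.3 -248.4   60. ]
jar [490.8 110.1  91. ] pot [607.4 139.2  84. ] [613.6 130.4  84. ]
```

View pics/b.png

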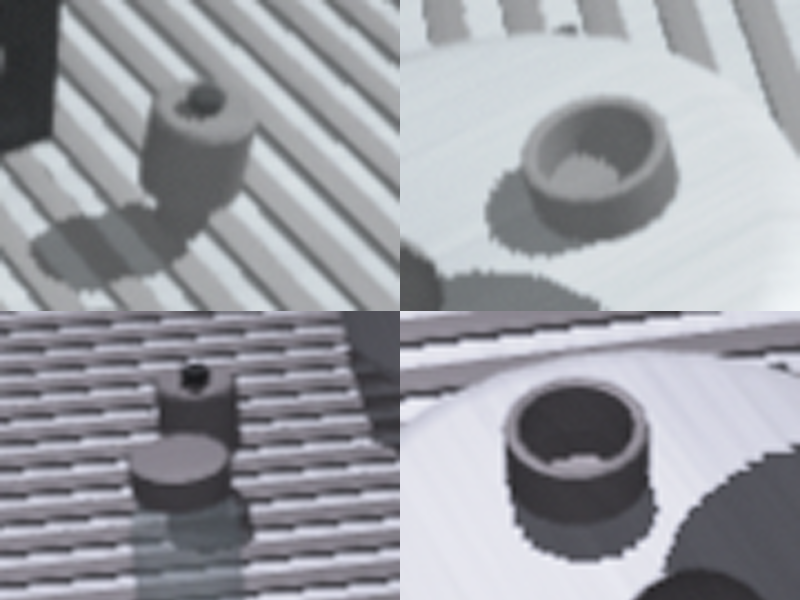

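The crops show the weight's button at scene (401,162) and side (248,150), and the seat's rim centre at scene (159,245) and side (295,282). That puts the weight near (504,240) and the seat near (538,-167). I'll move close to the weight and look with the wrist camera.

servo_tool(steps=[-2.0,2.15,0.4,0,100,-2.0,2.15,0.4,0,100,-2.0,2.15,0.4,0,100,-2.0,2.15,0.4,0,100,-2.0,2.15,0.4,0,100,-2.0,2.15,0.4,0,100,-2.0,2.15,0.4,0,100,-2.0,2.15,0.4,0,100,0,0,0,0,100,0,0,0,0,100])

```text
time_s: 1.53
tool_pos: [502.2, 161.0, 199.7]
eef_rot: [-2.224, 2.218, -0.0]
wrist_force: [0.2, -0.1, -0.5]
finger_gap: 85.2
```

Run:
```python
from h import *
np.set_printoptions(precision=1,suppress=True)
print(sense()["tool_pos"])
im=optics.capture("wrist"); cv2.imwrite("pics/c.png",im[:,:,::-1])
print(optics.recognise("wrist","steam_weight"))
print("weight",tri([("scene",(401.4,162)),("side",(247.9,149.9))]),"seat",tri([("scene",(159.3,245.3)),("side",(294.8,281.8))]))
```

```text
[502.2 161.  199.7]
[{'bbox': [248.5, 257.5, 296.5, 311.7], 'score': 0.91}]
weight [503.8 246.   65.3] seat [ 537.4 -166.7   63.2]
```

View pics/c.png

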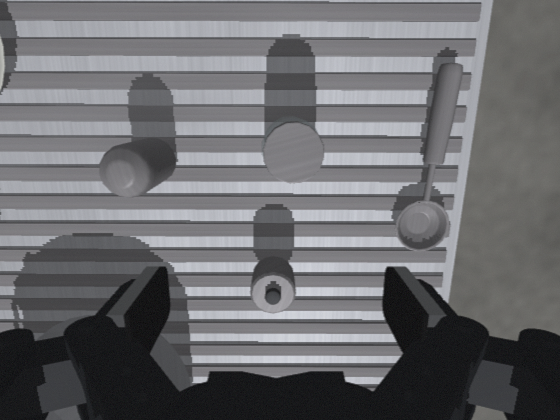

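The wrist view shows the weight's head centred at (273,291) with its button at (272,294). The cooking pot is at lower left, with its near edge at about (190,370).

Run:
```python
from h import *
np.set_printoptions(precision=1,suppress=True)
print(at("wrist",(273,291.5),64),at("wrist",(272,294.5),71))
for z in(6,60,100):print("pot",at("wrist",(188,372),z), at("scene",(482,215),z))
print("seat z66",at("scene",(159.3,245.3),66),at("side",(294.8,281.8),66))
```

```text
[505.4 243.2  64. ] [506.2 242.2  71. ]
pot [601.  374.7   6. ] [613.4 343.9   6. ]
pot [585.4 329.3  60. ] [653.3 291.   60. ]
pot [573.8 295.8 100. ] [682.8 251.9 100. ]
seat z66 [ 539.5 -166.2   66. ] [ 537.3 -170.3   66. ]
```

servo_tool(steps=[-2.05,-0.08,2.0,0,100,-2.05,-0.08,2.0,0,100,-2.05,-0.08,2.0,0,100,-2.05,-0.08,2.0,0,100,0,0,1.8,0,100,0,0,1.8,0,100,0,0,1.8,0,100,0,0,1.8,0,100,0,0,1.8,0,100,0,0,0,0,100])

```text
time_s: 2.47
tool_pos: [505.3, 239.8, 25.8]
eef_rot: [2.215, -2.22, -0.001]
wrist_force: [-0.7, -0.7, -0.4]
finger_gap: 85.2
```

Run:
```python
from h import *
np.set_printoptions(precision=1,suppress=True)
print(sense()["tool_pos"])
im=optics.capture("wrist"); im2=optics.capture("scene")
cv2.imwrite("pics/d.png",np.hstack([cv2.resize(im[210:420,140:420],(480,360)),cv2.resize(im2[110:230,340:440],(300,360))])[:,:,::-1])
```

```text
[505.3 239.8  25.8]
```

View pics/d.png

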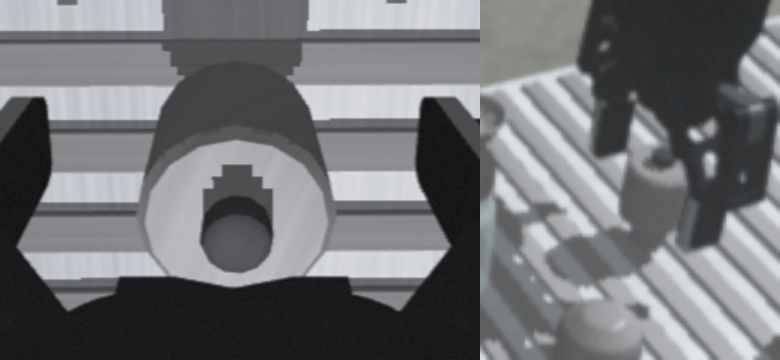

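The head sits between the pads, centred at crop (236,215), with the button at (236,243).

Run:
```python
from h import *
np.set_printoptions(precision=1,suppress=True)
f=lambda x,y:(140+x*280/480,210+y*210/360)
print(at("wrist",f(236,213),64),at("wrist",f(236,243),71),sense()["tool_pos"])
```

```text
[505.9 248.1  64. ] [506.  249.9  71. ] [506.7 241.2  28.9]
```

servo_tool(steps=[-0.4,0,0,0,100,0,0,0,0,100,0,0,0,0,30,0,0,0,0,30,0,0,0,0,30,0,0,0,0,30,0,0,0,0,30,0,0,0,0,30,0,0,0,0,30,0,0,0,0,30], newtons=40)

```text
time_s: 3.4
tool_pos: [506.3, 246.1, 29.8]
eef_rot: [-2.221, 2.221, -0.0]
wrist_force: [-1.4, 0.9, 6.2]
finger_gap: 39.2
```

Run:
```python
from h import *
np.set_printoptions(precision=1,suppress=True)
s=sense();print(s["tool_pos"],s["finger_gap"],s["wrist_force"])
im=optics.capture("wrist"); im2=optics.capture("scene")
cv2.imwrite("pics/e.png",np.hstack([cv2.resize(im[210:420,140:420],(480,360)),cv2.resize(im2[110:230,340:440],(300,360))])[:,:,::-1])
```

```text
[506.3 246.1  29.8] 39.161319555833465 [-1.4  0.9  6.2]
```

View pics/e.png

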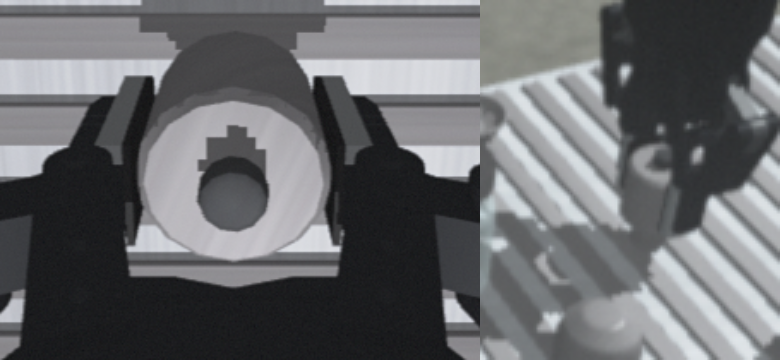

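The weight is gripped: the head is centred at crop (234,180) between the pads and the gap is 39 mm. Next I'll lift it straight up.

Run:
```python
from h import *
np.set_printoptions(precision=1,suppress=True)
f=lambda x,y:(140+x*280/480,210+y*210/360)
print(at("wrist",f(234,180),64),at("wrist",f(233,200),71))
```

```text
[505.8 245.9  64. ] [506.  245.9  71. ]
```

servo_tool(steps=[0,0,-0.5,0,30,0,0,-1,0,30,0,0,-2,0,30,0,0,-2,0,30,0,0,-2,0,30,0,0,-2,0,30,0,0,-2,0,30,0,0,-1,0,30,2,0,0,0,30,2.5,-0.2,0,0,30])

```text
time_s: 4.33
tool_pos: [508.3, 201.9, 155.2]
eef_rot: [-2.222, 2.218, 0.0]
wrist_force: [0.5, -0.8, -1.7]
finger_gap: 38.9
```

servo_tool(steps=[2.5,-0.2,0,0,30,2.5,-0.2,0,0,30,2.5,-0.2,0,0,30,2.5,-0.2,0,0,30,2.5,-0.2,0,0,30,2.5,-0.2,0,0,30,2.5,-0.2,0,0,30,2.5,-0.2,0,0,30,2.5,-0.2,0,0,30,2.5,-0.2,0,0,30])

```text
time_s: 5.17
tool_pos: [527.8, -50.2, 154.3]
eef_rot: [2.221, -2.221, -0.001]
wrist_force: [0.5, 0.6, -1.4]
finger_gap: 39.1
```

servo_tool(steps=[2.5,-0.2,0,0,30,2.5,-0.2,0,0,30,2.5,-0.2,0,0,30,2,-0.2,0,0,30,1.5,-0.2,0,0,30,1,0,0,0,30,0.5,0,0,0,30,0,0,0,0,30,0,0,0,0,30,0,0,0,0,30])

```text
time_s: 6.0
tool_pos: [538.1, -173.3, 154.3]
eef_rot: [-2.222, 2.221, 0.0]
wrist_force: [-0.1, 0.4, -1.4]
finger_gap: 38.8
```

Run:
```python
from h import *
np.set_printoptions(precision=1,suppress=True)
s=sense();print(s["tool_pos"],s["finger_gap"],s["wrist_force"])
T={c:optics.capture(c) for c in("scene","side","wrist")}
cr={"scene":(80,120,160),"side":(220,130,160),"wrist":(140,0,0)}
a=cv2.resize(T["scene"][130:290,70:230],(400,400),interpolation=2)
b=cv2.resize(T["side"][160:320,220:380],(400,400),interpolation=2)
cv2.imwrite("pics/f.png",np.hstack([a,b])[:,:,::-1])
```

```text
[ 538.1 -173.3  154.3] 38.83041387442068 [-0.1  0.4 -1.4]
```

View pics/f.png

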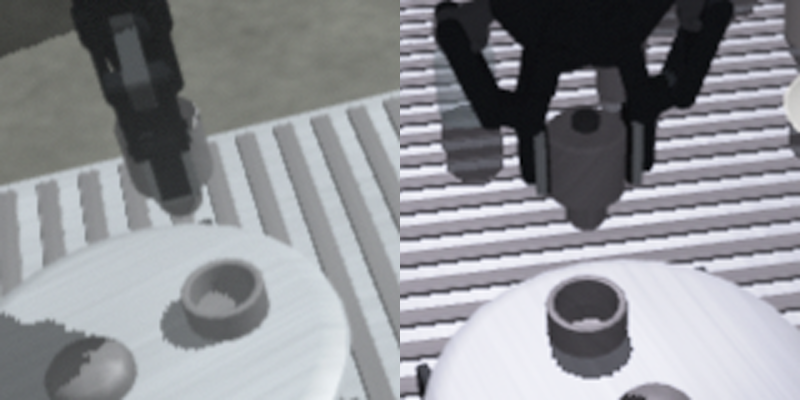

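The weight hangs upright in the jaws, with its foot at side crop (587,225) and the seat's rim at (587,303), or (223,288) in the scene crop. I'll lower it to just above the rim and check both views there.

servo_tool(steps=[-0.5,0,0.5,0,30,0,0,1,0,30,0,0,1,0,30,0,0,1,0,30,0,0,1,0,30,0,0,0.5,0,30,0,0,0,0,30,0,0,0,0,30,0,0,0,0,30])

```text
time_s: 6.9
tool_pos: [538.5, -169.2, 104.6]
eef_rot: [-2.221, 2.221, -0.001]
wrist_force: [-0.2, -0.2, -1.5]
finger_gap: 39.0
```

Run:
```python
from h import *
np.set_printoptions(precision=1,suppress=True)
s=sense();p=s["tool_pos"];print(p,s["finger_gap"],s["wrist_force"])
def proj(c,P):
    k=optics.get_calibration(c);q=np.linalg.inv(k["world_from_camera"])@[*P,1];q=k["intrinsics"]@[q[0],-q[1],-q[2]];return q[:2]/q[2]
T={c:optics.capture(c) for c in("scene","side")}
a=cv2.resize(T["scene"][190:290,110:210],(400,400),interpolation=2)
b=cv2.resize(T["side"][215:315,245:345],(400,400),interpolation=2)
cv2.imwrite("pics/g.png",np.hstack([a,b])[:,:,::-1])
for c,o in(("scene",(110,190)),("side",(245,215))):
    print(c,"foot crop",(proj(c,(p[0],p[1],p[2]-23.8))-o)*4,"seat",(proj(c,(538.4,-168,66))-o)*4)
```

```text
[ 538.5 -169.2  104.6] 38.98245619912475 [-0.2 -0.2 -1.5]
scene foot crop [179.4 192.3] seat [191.5 220.5]
side foot crop [201.5 232.6] seat [201.3 262.1]
```

View pics/g.png

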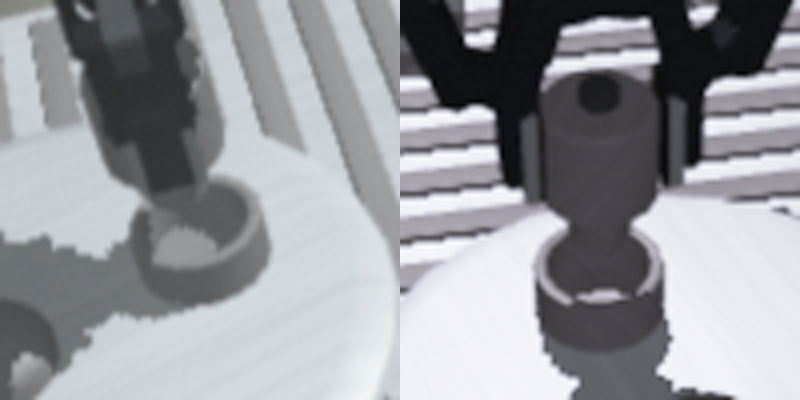

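In the side view the weight's axis (column 599 of the crop) lines up with the seat (600). In the scene view the stem foot is about (178,205) and the seat's rim centre (201,221), within about 2-3 mm of the prediction. The play is 7 mm, so I'll shift 1.5 mm in +y and lower gently.

servo_tool(steps=[-0.15,0,0.3,0,30,0,0,0.4,0,30,0,0,0.4,0,30,0,0,0.4,0,30,0,0,0.4,0,30,0,0,0.2,0,30,0,0,0,0,30,0,0,0,0,30])

```text
time_s: 7.67
tool_pos: [538.1, -167.5, 83.1]
eef_rot: [2.221, -2.221, -0.0]
wrist_force: [0.1, 0.6, -2.2]
finger_gap: 39.2
```

Run:
```python
from h import *
np.set_printoptions(precision=1,suppress=True)
s=sense();p=s["tool_pos"];print(p,s["finger_gap"],s["wrist_force"],s["wrist_torque"])
T={c:optics.capture(c) for c in("scene","side")}
a=cv2.resize(T["scene"][190:290,110:210],(400,400),interpolation=2)
b=cv2.resize(T["side"][215:315,245:345],(400,400),interpolation=2)
cv2.imwrite("pics/i.png",np.hstack([a,b])[:,:,::-1])
```

```text
[ 538.1 -167.5   83.1] 39.23136095829942 [ 0.1  0.6 -2.2] [-0.  0. -0.]
```

View pics/i.png

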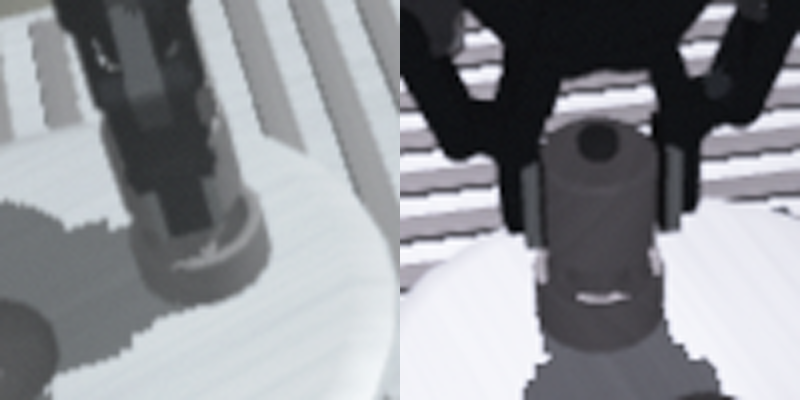

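The stem is about 7 mm into the hole with no contact force, and the head is centred over the collar in both views. I'll lower it slowly the rest of the way.

servo_tool(steps=[0,0,0.25,0,30,0,0,0.25,0,30,0,0,0.2,0,30,0,0,0.1,0,30,0,0,0.1,0,30,0,0,0,0,30,0,0,0,0,30])

```text
time_s: 8.35
tool_pos: [538.2, -167.6, 74.3]
eef_rot: [2.221, -2.221, -0.0]
wrist_force: [0.3, -0.3, -1.9]
finger_gap: 39.1
```

servo_tool(steps=[0,0,0.1,0,30,0,0,0,0,30,0,0,0,0,30])

```text
time_s: 8.6
tool_pos: [538.2, -167.5, 73.3]
eef_rot: [2.222, -2.221, -0.0]
wrist_force: [-0.2, -0.1, -2.5]
finger_gap: 38.6
```

servo_tool(steps=[0,0,0.1,0,30,0,0,0,0,30,0,0,0,0,30])

```text
time_s: 8.85
tool_pos: [538.1, -167.5, 72.2]
eef_rot: [2.221, -2.221, -0.0]
wrist_force: [0.1, 0.6, -1.5]
finger_gap: 39.1
```

servo_tool(steps=[0,0,0.07,0,30,0,0,0,0,30,0,0,0,0,30])

```text
time_s: 9.1
tool_pos: [538.3, -167.6, 71.9]
eef_rot: [-2.222, 2.221, -0.0]
wrist_force: [-1.9, -0.0, 2.4]
finger_gap: 38.9
```

Contact came at TCP z 71.9, as predicted for the hole's floor (71.8). The force rose to +2.4 N. I'll release and retreat.

servo_tool(steps=[0,0,0,0,55,0,0,0,0,65,0,0,0,0,80,0,0,0,0,90,0,0,0,0,90,0,0,0,0,90,0,0,-1,0,90,0,0,-2,0,90,0,0,-3,0,90,0,0,-3,0,90])

```text
time_s: 9.93
tool_pos: [537.6, -167.6, 162.8]
eef_rot: [2.221, -2.22, -0.002]
wrist_force: [0.6, -0.1, -0.6]
finger_gap: 76.9
```

servo_tool(steps=[-3,0,-2,0,90,-3,0,0,0,90,-3,0,0,0,90,-3,0,0,0,90,0,0,0,0,90,0,0,0,0,90,0,0,0,0,90])

```text
time_s: 10.52
tool_pos: [538.2, -47.4, 182.2]
eef_rot: [-2.222, 2.22, -0.001]
wrist_force: [-0.3, -1.1, -0.3]
finger_gap: 76.7
```

Run:
```python
from h import *
np.set_printoptions(precision=1,suppress=True)
s=sense();p=s["tool_pos"];print(p,s["finger_gap"],s["wrist_force"],s["time_s"])
T={c:optics.capture(c) for c in("scene","side")}
a=cv2.resize(T["scene"][190:290,110:210],(400,400),interpolation=2)
b=cv2.resize(T["side"][215:315,245:345],(400,400),interpolation=2)
cv2.imwrite("pics/j.png",np.hstack([a,b])[:,:,::-1])
for c in T: print(optics.recognise(c,"steam_weight")[:2])
```

```text
[538.2 -47.4 182.2] 76.71096268350821 [-0.3 -1.1 -0.3] 10.5167
[{'bbox': [136.0, 215.9, 173.5, 253.6], 'score': 0.59}]
[{'bbox': [278.8, 253.7, 307.1, 292.3], 'score': 0.67}]
```

View pics/j.png

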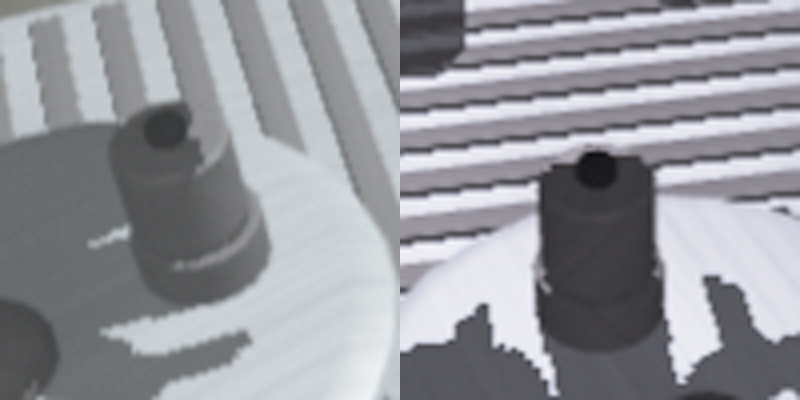

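The weight stands upright in the seat in both views, with its head just above the rim, its button at scene crop (166,127) and side crop (597,170), and the gripper clear.

```bash
python3 -c "
from station import job; print(job.hand_in())"
```

```text
the job is handed in; nothing more can be done
None
```

The steam weight is back in the open seat on the lid, and I handed the job in at about 10.6 s on the robot's clock. I gripped it by the head, carried it over the lid, lowered it by hand into the hole, let go and moved the arm clear.

- **Reaching the bottom:** contact came with the TCP at z 71.9, against 71.8 predicted for the hole's floor. The vertical force changed by only about 4 N.
- **After letting go:** the scene and side views show the weight upright, with its head just above the rim and the gripper clear.
- **Disagreements:** the scene and side cameras placed the seat about 4 mm apart in y, so I lowered at a middle value, within the 7 mm of play. Early wrist-camera readings of the weight's y position also varied by about 7 mm while the arm was still settling. They agreed with the arm's own position once it was gripped.

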